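# Ready the soldering hearth

## Robot

A 6-joint arm with a two-finger parallel gripper is mounted at the origin on the work surface. World frame = base frame: x ahead of the robot, y to its left, z up, the work surface at z = 0. Lengths are in m, angles in degrees, forces in N, time in s.
With the tool pointing down it reaches from about 0.325 to 0.75 m from the base axis. Payload 7.6 kg.
Tool frame: the origin (TCP) lies between the finger pads; the fingertips stand 22 mm ahead of it and the grasp point (between the pads) lies 3 mm ahead of it; z points along the fingers, y is the line along which they close (so a half turn about z gives the same grasp; the last joint's range is limited). The gripper opens to 85 mm and grips with 20 to 120 N. Pads are 22 mm wide; open, the fingers measure 114 mm over their backs; the gripper's body (76 mm by 85 mm) begins 54 mm behind the grasp point. The pads swing forward as they close: fully open they stand 13 mm farther back than shut.
Start: joints at [62.722, 2.991, 80.254, -0, 96.75, -4.028], TCP at [0.207, 0.482, 0.253] pointing down, gripper open.
Joint ranges: [-166.34, 166.34], [-52.06, 124.39], [6.96, 135.62], [-60.46, 240.46], [14.63, 156.25], [-167.68, 167.68]. Speed limits (degrees/s): [147.25, 147.25, 172.46, 180, 180, 180].

## Interface

Orientations are given as a 3x3 rotation matrix whose columns are the frame's x, y, z axes.
In Python, from cell import * gives the robot as it stands. The module is installed in compiled form; this text tells all that it offers.
- The arm moves only by the shell command python3 -m inch 'ROWS' [FORCE]. ROWS is JSON, a list of rows, each an object of numbers: "fingers": the opening, from 0 (shut) to 1 (fully open); "x", "y", "z": the shift along the tool's x, y, z each as a share of 5 cm, from -1 to 1; "turn": the turn about the tool's z as a share of 0.15 rad, from -1 to 1. In form: [{"fingers": .., "x": .., "y": .., "z": .., "turn": ..}, ...]. A call has 1 to 12 rows; each row shifts and turns the commanded pose from where the row before left it, along the tool's axes as they then stand; what a row does not reach is not made up. A row lasts 1/10 s, in which the tool goes at most 50 mm and 8.59 degrees, less where a joint would pass 70% of its speed; a pose out of reach is approached as far as the arm can. A call with a number of a shift or a turn outside -1 to 1 is refused whole. A call with a gripper value outside its range is refused whole. The fingers move at their own pace and stop on an object; FORCE is the grip in N (left out, the last holds). Time passes only in rows, so rows that do not move let the fingers close. It gives the time, the measured TCP pose, the force, the opening and the grip force at its end, in the units of the state.
- read_state(): the state, without advancing time (a new reading comes with each control period).
- camera(name): name is "side" or "top"; returns (picture, depth): 400x640x3 uint8, red, green, blue; 400x640 float32, m along the optical axis (not along the pixel's ray), 0 where there is no reading.
- get_calibration(name): a dict with "fx", "fy", "cx", "cy" (pixels), "rvec" (rotation vector, rad) and "tvec" (3), from world to camera coordinates, as OpenCV has them. Camera axes: x right, y down, z forward; pixel columns grow to the right and rows downward; lengths in m; the calibration is good to about 2 mm. A picture is of the moment at which its call begins. get_calibration takes no time and is no camera call.
- hand_in(): hands the job in; it is judged then, once.
Trained networks look in the newest picture that a camera, given by its name, has taken for a name from the list of things; names that differ only in an ending like _2 or _b are one class to them, and where a whole thing is asked for, a point or a joint stands for the part that bears it (a point fixed in the world has none). Each returns a list of dicts, best first, with "p" (0 to 1); they miss things now and then, are a little off and sometimes report something else, mostly with a low value. They report only what shows in the picture. A call takes as long as a camera call.
- boxes_of(camera, label): "position" ([column, row] in pixels, amid what is visible of it).
- pinpoint(camera, label): "position" ([column, row] in pixels: a listed point, or the origin of a listed thing).
The state is a dict: "time": time; "q": joint angles; "qvel": joint speeds; "joint_efforts": joint torques, N m; "eef_pos": TCP position; "tcp_rot": TCP orientation; "wrist_force": force on the tool from outside, world axes, zero at the start; "ft_torque": the same for the moment, N m; "gripper_width": finger opening in m; "finger_force": force on a finger pad.
Only numpy, scipy, OpenCV 4.12 (cv2) and the standard library are available. Lean on these libraries where they do the work, as an engineer would, in place of code of your own. Each camera call takes 0.05 s, during which the arm holds its last target. There are 200 camera calls.

## Task

Make the soldering hearth ready for work: pull up the red knob of the spring plunger to free the hood, and slide the hood to the left until the plunger's pin snaps down into the catch hole and holds it open. Then slide the soldering block, with the bezel standing on it, in from the ledge without lifting it, so that it lies on the pale tile, flush and square against the back brick, and let go. The bezel must stay standing where it is on the block, and everything else on the bench stays where it lies.

Things in the scene. Friction and masses are not known exactly. Their poses are not given: they have to be found in the camera images.
- hearth: Soldering hearth, fixed: steel base plate 12 mm thick, x -130 to 160, y -240 to 240 mm. The front strip up to x -6 is a flat ledge, level with the floor of the firebrick bay behind it (x 0 to 100, y -215 to -25 mm), which is open in front and above once the hood has gone. Origin on the bench under the hood's front; x to the back brick, y left along the rail (the way the hood opens), z up.
- hood (a joint): How far the sliding hood is open (m): 0 shut, end stop 0.245. Dark green sheet steel: top plate (hearth x -6 to 154 mm, upper face at z 80) and front apron (x -6, z 18 to 78 mm); shut, it spans hearth y -236 to -8 mm and blocks the bay. It runs along hearth +y with 3 to 4 N of friction and stays where left; the plunger's pin locks it, with 1.5 mm of play either way.
- plunger (a joint): Height of the spring plunger's pin (m): 0 down in a hole, 0.011 upper stop. The spring pushes down with 6 N at 0, 11 N at 0.011. The 8 mm pin must rise over 8 mm to leave a hole. Let go between holes it rides on the index bars at about 0.008 and drops by itself into a hole it passes over; held up, it passes over the hole.
- catch_middle (a point): Middle of the range of the open catch hole, on top of the index bars on the rail (hearth x 137, z 72 mm). The hole (11 mm long in y) is in an adjustable stop bar set anew each time: it comes under the pin at a hood opening anywhere from 0.188 to 0.222, 0.205 for this point; its true place is not reported. With the pin in it the hood is stopped and locked.
- plunger_knob (a point): Middle of the plunger's red knob: round, upright, 25 mm in diameter over its widest part, from 8 mm below this point to 9 mm above, top 12 mm above. Hearth x 137 mm, 118 mm above the bench when down. It pulls straight up and travels with the hood. A steel sleeve 22 mm across stands below it on the hood's top plate, which lies 38 mm below this point.
- hood_handle (a point): Middle of the bow handle on the hood's top plate: a round steel bar 11 mm thick and 60 mm long along the hearth's x, its axis 34 mm above the plate. Moves with the hood.
- hood_right_edge (a point): Middle of the hood's right (-y) edge, at the upper face of its top plate. Moves with the hood.
- tile_centre (a point): Centre of the pale ceramic tile, 98 (x) by 90 (y) mm, flush with the bay's floor, at floor height; axes as the hearth's. The face of the back brick is 49 mm in +x of this point. Back and side bricks stand 60 mm above the floor; the side bricks' faces are 95 mm either side of this point.
- block: Soldering block, pale grey-white slab with small dimples, 80 (x) by 60 (y) by 16 mm, about 140 g, lying on the ledge in front of the bay, its long side more or less towards the back brick. Origin: centre of its underside; z up.
- bezel: Brass bezel cup, 33 mm across its top, 14 mm high, 30 g, standing loose on the block, about 16 mm from the block's centre towards the block's +x end. Origin: centre of its underside; z up.
- charcoal: Bystander: black charcoal block 80 by 50 by 26 mm on the left part of the ledge.
- dish: Bystander: small aluminium dish with wire snippets, 72 mm across, 16 mm high, on the left part of the ledge.
- pliers: Bystander: pliers with red handles, about 160 mm long, on the bench; origin at the pivot.
- cutters: Bystander: short-nosed cutters with red handles, about 140 mm long, on the bench; origin at the pivot.
- tweezers: Bystander: steel tweezers with a black grip, 150 mm long on the bench.
- flux_jar: Bystander: small jar 52 mm across, 60 mm high, on the bench.
- hammer: Bystander: hammer 240 mm long on the bench.

How it is judged:
By the outcome, as a careful person would: the job done as asked, in the order asked, and still so for the second after the job is handed in, with the robot touching nothing.
It also fails if it takes over 59 s, if anything falls off the work surface, if the arm or the gripper's body presses on something with over 40 N, if the wrist force passes 120 N, or if a joint passes its speed limit or range.

## Working session

There is one attempt and no reset: what is moved stays moved. The work goes in short steps, Python scripts to look and compute and a shell command to move; the robot and the scene stay as the last step left them, time stands still between calls to the robot, and variables do not carry over. Pictures are saved under pics/ and viewed, at most 10 in all, crops included, and the job is handed in when it is done.

```bash
mkdir -p pics; cat > h.py <<'E'
from cell import *
import numpy as np, cv2
def cal(n):
    c=get_calibration(n); K=np.array([[c['fx'],0,c['cx']],[0,c['fy'],c['cy']],[0,0,1]]); R=cv2.Rodrigues(np.array(c['rvec'],float))[0]
    return K,R,np.array(c['tvec'],float).ravel()
def unproj(n,uv,d):
    K,R,t=cal(n); return R.T@(np.linalg.inv(K)@[uv[0],uv[1],1]*d-t)
def on_z(n,uv,z):
    K,R,t=cal(n); r=R.T@np.linalg.inv(K)@[uv[0],uv[1],1]; o=-R.T@t
    return o+r*(z-o[2])/r[2]
def proj(n,P):
    K,R,t=cal(n); p=K@(R@np.asarray(P)+t); return p[:2]/p[2]
E
python3 - <<'E'
from h import *
for n in("top","side"):
    im,d=camera(n); cv2.imwrite(f"pics/{n}0.png",im[:,:,::-1]); np.save(f"{n}0.npy",d)
    K,R,t=cal(n); print(n,(-R.T@t).round(3),K[0,0])
    for l in("hearth","plunger_knob","hood_handle","hood_right_edge","tile_centre","catch_middle","block","bezel"):
        for r in pinpoint(n,l)[:2]:
            u=r['position']; dd=d[int(u[1]),int(u[0])]; print(l,round(r['p'],2),np.round(u,1),unproj(n,u,dd).round(4) if dd else None)
s=read_state(); print(s['time'],s['eef_pos'],s['tcp_rot'])
E
```

```text
top [0.439 0.02  1.111] 374.4142062797413
hearth 0.58 [338.6 195. ] [ 0.5358 -0.0515  0.0136]
plunger_knob 0.6 [389.4 143.7] [ 0.6661 -0.1764  0.1313]
hood_handle 0.92 [390.3 179.3] [ 0.5778 -0.1905  0.0788]
hood_right_edge 0.61 [427.1 175. ] [ 0.6048 -0.3181 -0.0019]
hood_right_edge 0.3 [276.3 212.3] [0.4801 0.1294 0.0161]
catch_middle 0.95 [310.6 141.4] [0.6795 0.0343 0.0735]
block 0.68 [374.  224.2] [ 0.4525 -0.155   0.0277]
bezel 0.63 [371.2 214. ] [ 0.4817 -0.1459  0.0312]
bezel 0.3 [473.8 183.9] [ 0.5822 -0.4617 -0.0062]
side [-0.135 -1.152  1.206] 505.4649817632434
hearth 0.93 [334.  227.1] [ 0.5258 -0.0692  0.025 ]
plunger_knob 0.57 [386.3 211.1] [ 0.6552 -0.182   0.1242]
hood_handle 0.78 [364.8 220. ] [ 0.575  -0.1773  0.1189]
hood_right_edge 0.93 [389.5 247.5] [ 0.5943 -0.2888  0.0813]
hood_right_edge 0.7 [419.5 306.9] [ 0.571  -0.4784  0.0115]
tile_centre 0.75 [361.4 242.3] [ 0.5312 -0.2262  0.0827]
catch_middle 0.88 [356.  188.5] [0.6705 0.0181 0.0748]
catch_middle 0.51 [418.1 308.1] [ 0.5621 -0.4822  0.0159]
block 0.52 [327.7 253.8] [ 0.4416 -0.169   0.0275]
bezel 0.55 [332.6 247.2] [ 0.4638 -0.1629  0.0408]
0.9 [0.20721594 0.48239466 0.25332318] [[-9.18795596e-01  3.94733646e-01  3.41934174e-05]
 [ 3.94733648e-01  9.18795592e-01  8.08680971e-05]
 [ 5.04597634e-07  8.77985438e-05 -9.99999996e-01]]
```

View pictures.

```bash
python3 - <<'E'
import cv2
a=cv2.imread("pics/top0.png")[100:300,220:480];cv2.imwrite("pics/topc.png",cv2.resize(a,None,fx=3,fy=3,interpolation=2))
a=cv2.imread("pics/side0.png")[140:330,230:480];cv2.imwrite("pics/sidec.png",cv2.resize(a,None,fx=3,fy=3,interpolation=2))
E
```

```text
(no output)
```

View pics/topc.png

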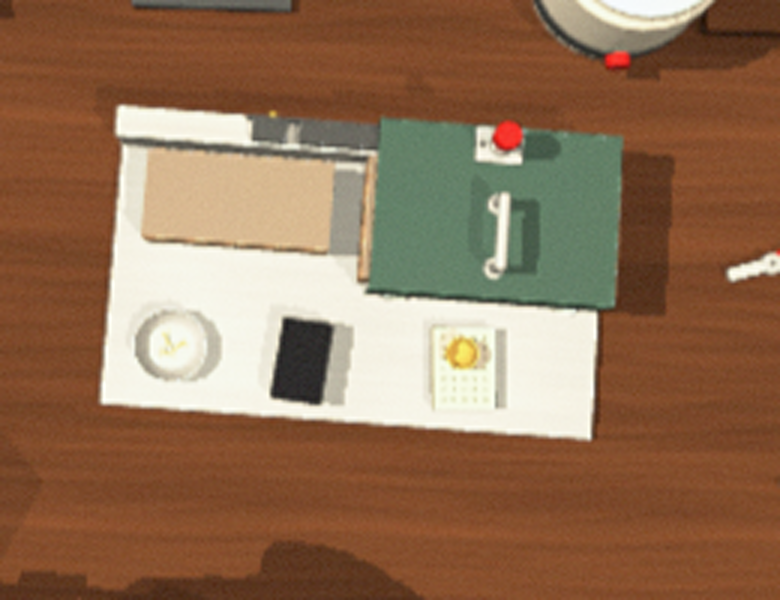

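View pics/sidec.png

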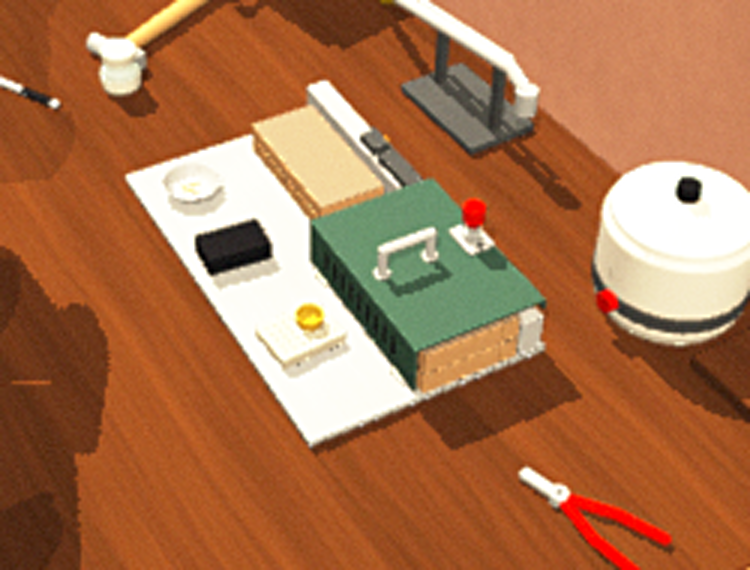

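```bash
cat > m.py <<'E'
from h import *
im=cv2.imread("pics/top0.png").astype(float); b=im[:,:,0]
def cross(vals,th):  # first upward crossing, subpixel
    for i in range(len(vals)-1):
        if vals[i]<th<=vals[i+1]: return i+(th-vals[i])/(vals[i+1]-vals[i])
front=[on_z("top",(c,250-cross(b[250:225:-1,c],120)),0.012)[:2] for c in range(260,412,3)]
left=[on_z("top",(245+cross(b[r,245:270],120),r),0.012)[:2] for r in range(140,230,3)]
right=[on_z("top",(430-cross(b[r,430:405:-1],120),r),0.012)[:2] for r in range(208,243,3)]
def line(p):
    v=cv2.fitLine(np.array(p,np.float32),cv2.DIST_HUBER,0,.001,.001).ravel(); return v
f,l,r=map(line,(front,left,right))
yd=f[:2]*np.sign(f[1]); yaw=np.arctan2(-yd[0],yd[1])
print("yaw front",np.degrees(yaw),"left",np.degrees(np.arctan2(l[1],l[0])),"right",np.degrees(np.arctan2(r[1],r[0])))
xd=np.array([yd[1],-yd[0]])
a=f[2:]@xd; L=l[2:]; Rr=r[2:]
print("left y",L@yd,"right y",Rr@yd)
o=xd*(a+.130)+yd*(L@yd+Rr@yd)/2
R=np.column_stack([xd,yd]); np.savez("H.npz",o=o,R=R); print("origin",o)
W=lambda x,y,z:np.r_[o+R@[x,y],z]
for nm,p in dict(knob=(.137,-.122,.118),catch=(.137,.083,.072),hc1=(-.006,-.008,.08),hc2=(.154,-.236,.08),hc3=(-.006,-.236,.08),hc4=(.154,-.008,.08),bc=(.16,.24,.012)).items():
    print(nm,W(*p).round(4),[proj(n,W(*p)).round(1) for n in("top","side")])
E
python3 m.py
```

```text
Traceback (most recent call last):
  File "m.py", line 7, in <module>
    left=[on_z("top",(245+cross(b[r,245:270],120),r),0.012)[:2] for r in range(140,230,3)]
                      ~~~^~~~~~~~~~~~~~~~~~~~~~~~
TypeError: unsupported operand type(s) for +: 'int' and 'NoneType'
```

```bash
sed -i 's/range(140,230,3)/range(165,230,3)/' m.py; python3 m.py
```

```text
yaw front -2.7681637 left -2.9003098 right -3.0708933
left y 0.21654756 right y -0.26474333
origin [ 0.5325245  -0.04987423]
knob [ 0.6635 -0.1783  0.118 ] [array([389.1, 145.8]), array([387.6, 211.1])]
catch [0.6734 0.0264 0.072 ] [array([313.4, 143.8]), array([355.4, 187.6])]
hc1 [ 0.5261 -0.0576  0.08  ] [array([342.3, 196.5]), array([332.4, 213.1])]
hc2 [ 0.6749 -0.293   0.08  ] [array([427.1, 145.9]), array([411. , 239.3])]
hc3 [ 0.5151 -0.2853  0.08  ] [array([424.2, 202.6]), array([367.7, 256.5])]
hc4 [ 0.686  -0.0653  0.08  ] [array([346.3, 139.7]), array([372.9, 198.7])]
bc [0.7039 0.1821 0.012 ] [array([261.2, 136.6]), array([339.7, 175.9])]
```

```bash
python3 -m inch '[{"fingers":1,"turn":-0.8},{"fingers":1,"turn":-0.8},{"fingers":1,"turn":-0.785},{"fingers":1}]' 60
cat > d.py <<'E'
import sys
from h import *
h=np.load("H.npz"); o,R=h['o'],h['R']
def st():
    s=read_state(); p=s['eef_pos']; T=np.array(s['tcp_rot'])
    hp=R.T@(p[:2]-o); a=np.degrees(np.arctan2(*(R.T@T[:2,1])[::-1]))
    print("t",round(s['time'],2),"hearth xyz mm",(hp*1e3).round(1),(p[2]*1e3).round(1),"toolY ang",a.round(2),"F",np.r_[R.T@s['wrist_force'][:2],s['wrist_force'][2]].round(1),"w",round(s['gripper_width']*1e3,1),"ff",s['finger_force'])
    return s,p,T
if __name__=="__main__":
    s,p,T=st()
    if len(sys.argv)>3:
        x,y,z=[float(v)/1e3 for v in sys.argv[1:4]]
        print("tool units (5cm)",(T.T@(np.r_[o+R@[x,y],z]-p)/.05).round(3))
E
python3 d.py 137 -122 200
```

```text
t 0.9 hearth xyz mm [-350.6  515.9] 253.3 toolY ang 69.52 F [-0.6 -0.1 -0.4] w 85.6 ff 0.0
tool units (5cm) [-13.6    -8.54    1.066]invalid input at $[0]: expected keys fingers, x, y, z, turn
```

```bash
python3 -m inch '[{"fingers":1,"x":0,"y":0,"z":0,"turn":-0.8},{"fingers":1,"x":0,"y":0,"z":0,"turn":-0.8},{"fingers":1,"x":0,"y":0,"z":0,"turn":-0.785},{"fingers":1,"x":0,"y":0,"z":0,"turn":0}]' 60
A='see'; python3 -m inch '[{"fingers":1,"x":-0.4,"y":-0.53,"z":0,"turn":0},{"fingers":1,"x":-0.4,"y":-0.53,"z":0,"turn":0},{"fingers":1,"x":-0.4,"y":-0.53,"z":0,"turn":0},{"fingers":1,"x":-0.4,"y":-0.53,"z":0,"turn":0},{"fingers":1,"x":-0.4,"y":-0.53,"z":0,"turn":0},{"fingers":1,"x":-0.4,"y":-0.53,"z":0,"turn":0},{"fingers":1,"x":-0.4,"y":-0.53,"z":0,"turn":0},{"fingers":1,"x":-0.4,"y":-0.53,"z":0,"turn":0},{"fingers":1,"x":-0.4,"y":-0.53,"z":0,"turn":0},{"fingers":1,"x":-0.4,"y":-0.53,"z":0,"turn":0},{"fingers":1,"x":-0.4,"y":-0.53,"z":0,"turn":0},{"fingers":1,"x":-0.4,"y":-0.53,"z":0,"turn":0}]'
python3 d.py 137 -122 180
```

```text
time: 1.3
eef_pos: [0.2072, 0.4824, 0.2533]
tcp_rot: [[-0.999, 0.047, 0.0], [0.047, 0.999, 0.0], [-0.0, 0.0, -1.0]]
wrist_force: [-0.1, 0.5, -0.0]
gripper_width: 0.0852
finger_force: 0.0
time: 2.5
eef_pos: [0.4323, 0.152, 0.2535]
tcp_rot: [[-0.999, 0.052, 0.0], [0.052, 0.999, 0.0], [-0.0, 0.0, -1.0]]
wrist_force: [0.1, 0.3, 0.2]
gripper_width: 0.0857
finger_force: 0.0
t 2.5 hearth xyz mm [-109.9  196.8] 253.5 toolY ang 89.81 F [0.1 0.3 0.2] w 85.7 ff 0.0
tool units (5cm) [-4.958 -6.36   1.47 ]
```

```bash
python3 -m inch '[{"fingers":1,"x":-0.45,"y":-0.58,"z":0.05,"turn":0},{"fingers":1,"x":-0.45,"y":-0.58,"z":0.05,"turn":0},{"fingers":1,"x":-0.45,"y":-0.58,"z":0.05,"turn":0},{"fingers":1,"x":-0.45,"y":-0.58,"z":0.05,"turn":0},{"fingers":1,"x":-0.45,"y":-0.58,"z":0.05,"turn":0},{"fingers":1,"x":-0.45,"y":-0.58,"z":0.05,"turn":0},{"fingers":1,"x":-0.45,"y":-0.58,"z":0.05,"turn":0},{"fingers":1,"x":-0.45,"y":-0.58,"z":0.05,"turn":0},{"fingers":1,"x":-0.45,"y":-0.58,"z":0.05,"turn":0},{"fingers":1,"x":-0.45,"y":-0.58,"z":0.05,"turn":0},{"fingers":1,"x":-0.45,"y":-0.58,"z":0.05,"turn":0},{"fingers":1,"x":0,"y":0,"z":0,"turn":0}]'
python3 d.py 137 -122 121
```

```text
time: 3.7
eef_pos: [0.6641, -0.181, 0.2221]
tcp_rot: [[-0.998, 0.055, -0.004], [0.055, 0.998, 0.001], [0.004, 0.0, -1.0]]
wrist_force: [-0.4, 1.0, -0.9]
gripper_width: 0.0856
finger_force: 0.0
t 3.7 hearth xyz mm [ 137.8 -124.6] 222.1 toolY ang 89.6 F [-0.5  1.  -0.9] w 85.6 ff 0.0
tool units (5cm) [0.008 0.052 2.023]
```

```bash
python3 -m inch '[{"fingers":1,"x":0,"y":0.05,"z":0.4,"turn":0},{"fingers":1,"x":0,"y":0,"z":0.4,"turn":0},{"fingers":1,"x":0,"y":0,"z":0.4,"turn":0},{"fingers":1,"x":0,"y":0,"z":0.4,"turn":0},{"fingers":1,"x":0,"y":0,"z":0.42,"turn":0},{"fingers":0.4,"x":0,"y":0,"z":0,"turn":0},{"fingers":0.4,"x":0,"y":0,"z":0,"turn":0},{"fingers":0.4,"x":0,"y":0,"z":0,"turn":0},{"fingers":0.4,"x":0,"y":0,"z":0,"turn":0}]' 60
python3 d.py 137 -122 121
python3 - <<'E'
from h import *
im,_=camera("side"); cv2.imwrite("pics/s1.png",cv2.resize(im[120:290,270:470,::-1],None,fx=4,fy=4,interpolation=2)[:600,:800])
E
```

```text
time: 4.6
eef_pos: [0.6643, -0.1749, 0.1267]
tcp_rot: [[-0.999, 0.048, 0.003], [0.048, 0.999, -0.001], [-0.003, -0.001, -1.0]]
wrist_force: [-0.7, -0.4, -0.0]
gripper_width: 0.034
finger_force: 0.0
t 4.6 hearth xyz mm [ 137.7 -118.5] 126.7 toolY ang 89.99 F [-0.7 -0.4 -0. ] w 34.0 ff 0.0
tool units (5cm) [ 0.014 -0.07   0.114]
```

View pics/s1.png

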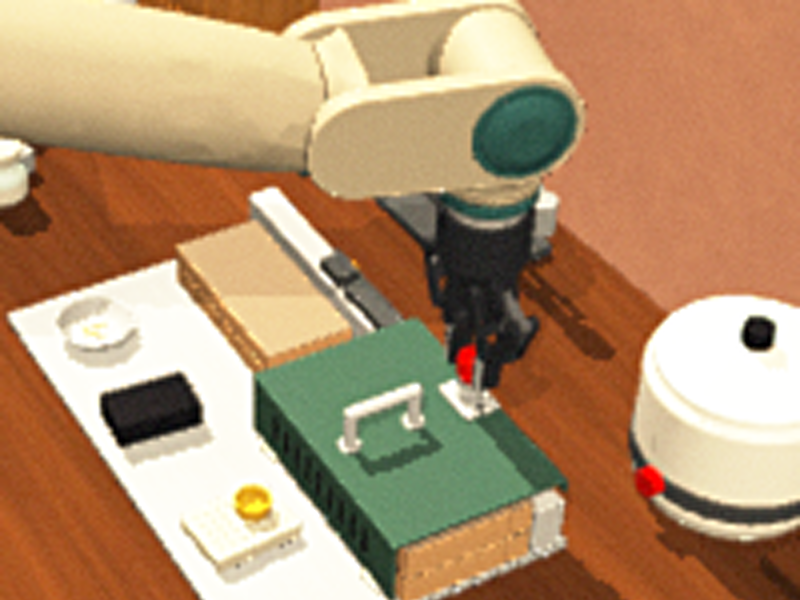

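```bash
python3 -m inch '[{"fingers":0.4,"x":0,"y":-0.06,"z":0.1,"turn":0},{"fingers":0.4,"x":0,"y":0,"z":0,"turn":0},{"fingers":0,"x":0,"y":0,"z":0,"turn":0},{"fingers":0,"x":0,"y":0,"z":0,"turn":0},{"fingers":0,"x":0,"y":0,"z":0,"turn":0},{"fingers":0,"x":0,"y":0,"z":0,"turn":0}]' 60
python3 d.py 137 -122 131
```

```text
time: 5.25
eef_pos: [0.6634, -0.1776, 0.1196]
tcp_rot: [[-0.999, 0.048, -0.001], [0.048, 0.999, 0.0], [0.001, 0.0, -1.0]]
wrist_force: [-1.6, 2.0, -0.6]
gripper_width: 0.023
finger_force: 58.7
t 5.25 hearth xyz mm [ 136.9 -121.3] 119.6 toolY ang 90.02 F [-1.7  2.  -0.6] w 23.0 ff 58.739355225116014
tool units (5cm) [-0.003 -0.015 -0.228]
```

```bash
python3 -m inch '[{"fingers":0,"x":0,"y":0,"z":-0.07,"turn":0},{"fingers":0,"x":0,"y":0,"z":-0.07,"turn":0},{"fingers":0,"x":0,"y":0,"z":-0.06,"turn":0},{"fingers":0,"x":0,"y":0,"z":0,"turn":0},{"fingers":0,"x":0,"y":0,"z":0,"turn":0}]' 60
python3 d.py 137 -122 130
```

```text
time: 5.75
eef_pos: [0.6632, -0.1776, 0.1288]
tcp_rot: [[-0.999, 0.048, -0.001], [0.048, 0.999, 0.001], [0.001, 0.001, -1.0]]
wrist_force: [2.1, 0.8, -11.1]
gripper_width: 0.0232
finger_force: 59.2
t 5.75 hearth xyz mm [ 136.7 -121.2] 128.8 toolY ang 90.02 F [  2.    0.9 -11.1] w 23.2 ff 59.1715919226408
tool units (5cm) [-0.005 -0.015 -0.024]
```

```bash
python3 -m inch '[{"fingers":0,"x":0,"y":0.03,"z":-0.01,"turn":0},{"fingers":0,"x":0,"y":0.05,"z":0,"turn":0},{"fingers":0,"x":0,"y":0.05,"z":0,"turn":0},{"fingers":0,"x":0,"y":0,"z":0,"turn":0}]' 60
python3 d.py 137 45 130
```

```text
time: 6.15
eef_pos: [0.6636, -0.171, 0.13]
tcp_rot: [[-0.999, 0.048, -0.001], [0.048, 0.999, 0.0], [0.001, 0.0, -1.0]]
wrist_force: [-0.4, -1.9, -11.2]
gripper_width: 0.0229
finger_force: 59.2
t 6.15 hearth xyz mm [ 136.8 -114.7] 130.0 toolY ang 90.02 F [ -0.3  -1.9 -11.2] w 22.9 ff 59.23501068726182
tool units (5cm) [-6.000e-03  3.193e+00  1.000e-03]
```

```bash
python3 -m inch '[{"fingers":0,"x":0,"y":0.15,"z":0,"turn":0},{"fingers":0,"x":0,"y":0.3,"z":0,"turn":0},{"fingers":0,"x":0,"y":0.3,"z":0,"turn":0},{"fingers":0,"x":0,"y":0.3,"z":0,"turn":0},{"fingers":0,"x":0,"y":0.3,"z":0,"turn":0},{"fingers":0,"x":0,"y":0.3,"z":0,"turn":0},{"fingers":0,"x":0,"y":0.3,"z":0,"turn":0},{"fingers":0,"x":0,"y":0.3,"z":0,"turn":0},{"fingers":0,"x":0,"y":0.3,"z":0,"turn":0},{"fingers":0,"x":0,"y":0.3,"z":0,"turn":0},{"fingers":0,"x":0,"y":0.15,"z":0,"turn":0},{"fingers":0,"x":0,"y":0,"z":0,"turn":0}]' 60
python3 d.py 137 40 130
```

```text
time: 7.35
eef_pos: [0.671, -0.0192, 0.1302]
tcp_rot: [[-0.999, 0.046, -0.0], [0.046, 0.999, 0.002], [0.001, 0.002, -1.0]]
wrist_force: [-3.5, 2.2, -11.8]
gripper_width: 0.0229
finger_force: 59.5
t 7.35 hearth xyz mm [136.8  37.3] 130.2 toolY ang 90.14 F [ -3.7   2.  -11.8] w 22.9 ff 59.53582422807813
tool units (5cm) [-0.003  0.053  0.004]
```

```bash
python3 -m inch '[{"fingers":0,"x":0,"y":0.0,"z":0.04,"turn":0},{"fingers":0.34,"x":0,"y":0,"z":0,"turn":0},{"fingers":0.34,"x":0,"y":0,"z":0,"turn":0},{"fingers":0.34,"x":0,"y":0,"z":0,"turn":0}]' 60
python3 d.py 137 70 125
python3 - <<'E'
from d import *
im=cv2.imread("pics/top0.png").mean(2)
for y in np.arange(.05,.14,.003):
    P=np.r_[o+R@[.137,y],.072]; u=proj("top",P); v=cv2.getRectSubPix(im.astype(np.float32),(1,5),tuple(map(float,u)))
    print(round(y*1e3),u.round(1),v.ravel().round())
E
```

```text
time: 7.75
eef_pos: [0.6724, -0.0222, 0.1311]
tcp_rot: [[-0.999, 0.049, 0.005], [0.049, 0.999, -0.001], [-0.005, -0.0, -1.0]]
wrist_force: [0.3, 0.4, -0.5]
gripper_width: 0.0291
finger_force: 0.0
t 7.75 hearth xyz mm [138.4  34.4] 131.1 toolY ang 89.97 F [ 0.3  0.4 -0.5] w 29.1 ff 0.0
tool units (5cm) [0.029 0.712 0.121]
50 [325.1 144.7] [102. 102. 104. 104.  95.]
53 [324.  144.6] [103. 104. 102. 104.  98.]
56 [322.9 144.5] [103. 102. 105. 105. 100.]
59 [321.9 144.4] [103. 103. 102. 101.  99.]
62 [320.8 144.3] [105. 103. 103. 101.  95.]
65 [319.7 144.3] [126. 120. 112. 110. 109.]
68 [318.7 144.2] [145. 153. 144. 139. 142.]
71 [317.6 144.1] [161. 169. 171. 168. 166.]
74 [316.6 144. ] [170. 181. 187. 185. 183.]
77 [315.5 143.9] [132. 149. 163. 167. 166.]
80 [314.4 143.8] [105. 111. 121. 128. 135.]
83 [313.4 143.8] [103. 104. 105. 107. 109.]
86 [312.3 143.7] [102. 104. 105. 103.  99.]
89 [311.2 143.6] [101. 103. 105. 103. 101.]
92 [310.2 143.5] [105. 105. 104. 103. 100.]
95 [309.1 143.4] [103. 103. 103. 102. 100.]
98 [308.  143.4] [102. 104. 104. 104.  98.]
101 [307.  143.3] [106. 106. 107. 106. 101.]
104 [305.9 143.2] [103. 104. 104. 103.  96.]
107 [304.9 143.1] [106. 104. 104. 100. 100.]
110 [303.8 143. ] [150. 145. 143. 134. 125.]
113 [302.7 142.9] [224. 227. 223. 210. 204.]
116 [301.7 142.9] [233. 236. 234. 231. 235.]
119 [300.6 142.8] [242. 242. 240. 240. 241.]
122 [299.5 142.7] [243. 242. 242. 240. 240.]
125 [298.5 142.6] [242. 241. 241. 240. 240.]
128 [297.4 142.5] [242. 241. 241. 239. 240.]
131 [296.3 142.5] [241. 241. 241. 240. 240.]
134 [295.3 142.4] [242. 241. 241. 239. 240.]
137 [294.2 142.3] [243. 241. 241. 239. 240.]
140 [293.1 142.2] [242. 241. 240. 239. 239.]
```

```bash
python3 -m inch '[{"fingers":0.34,"x":0,"y":0.05,"z":0.03,"turn":0},{"fingers":0.34,"x":0,"y":0.08,"z":0.03,"turn":0},{"fingers":0.34,"x":0,"y":0.08,"z":0,"turn":0},{"fingers":0.34,"x":0,"y":0.08,"z":0,"turn":0},{"fingers":0.34,"x":0,"y":0.08,"z":0,"turn":0},{"fingers":0.34,"x":0,"y":0.08,"z":0,"turn":0},{"fingers":0.34,"x":0,"y":0.08,"z":0,"turn":0},{"fingers":0.34,"x":0,"y":0.03,"z":0,"turn":0},{"fingers":0.34,"x":0,"y":0.03,"z":0,"turn":0},{"fingers":0.34,"x":0,"y":0,"z":0,"turn":0}]'
python3 d.py 137 70 125
```

```text
time: 8.75
eef_pos: [0.6732, 0.007, 0.1267]
tcp_rot: [[-0.999, 0.049, 0.003], [0.049, 0.999, -0.002], [-0.003, -0.002, -1.0]]
wrist_force: [0.2, -3.7, 3.1]
gripper_width: 0.0292
finger_force: 1.6
t 8.75 hearth xyz mm [137.7  63.6] 126.7 toolY ang 89.96 F [ 0.4 -3.7  3.1] w 29.2 ff 1.592846562853083
tool units (5cm) [0.015 0.128 0.034]
```

```bash
python3 -m inch '[{"fingers":0.34,"x":0,"y":0.03,"z":0,"turn":0},{"fingers":0.34,"x":0,"y":0.03,"z":0,"turn":0},{"fingers":0.34,"x":0,"y":0.03,"z":0,"turn":0},{"fingers":0.34,"x":0,"y":0.03,"z":0,"turn":0},{"fingers":0.34,"x":0,"y":0.03,"z":0,"turn":0}]'
python3 -m inch '[{"fingers":0.34,"x":0,"y":0.03,"z":0,"turn":0},{"fingers":0.34,"x":0,"y":0.03,"z":0,"turn":0}]'|grep -E 'wrist|pos'
python3 d.py 137 70 125
```

```text
time: 9.25
eef_pos: [0.6729, 0.0157, 0.1253]
tcp_rot: [[-0.999, 0.048, 0.0], [0.048, 0.999, 0.0], [-0.0, 0.0, -1.0]]
wrist_force: [0.8, -2.2, 1.5]
gripper_width: 0.0291
finger_force: 1.3
eef_pos: [0.673, 0.0187, 0.1253]
wrist_force: [1.5, -2.6, 2.4]
t 9.45 hearth xyz mm [137.   75.3] 125.3 toolY ang 90.02 F [ 1.7 -2.6  2.4] w 29.1 ff 1.6285986645380035
tool units (5cm) [ 0.001 -0.106  0.005]
```

```bash
for i in 1 ; do python3 -m inch '[{"fingers":0.34,"x":0,"y":0.02,"z":0,"turn":0},{"fingers":0.34,"x":0,"y":0.02,"z":0,"turn":0}]'|grep -E 'wrist'; done
python3 d.py 137 70 125
python3 -m inch '[{"fingers":0.34,"x":0,"y":0.02,"z":0,"turn":0},{"fingers":0.34,"x":0,"y":0.02,"z":0,"turn":0}]'|grep -E 'wrist'
python3 d.py 137 70 125
```

```text
wrist_force: [0.2, -8.3, 2.2]
t 9.65 hearth xyz mm [137.1  75.9] 125.3 toolY ang 89.97 F [ 0.6 -8.3  2.2] w 29.4 ff 4.5447872404474765
tool units (5cm) [ 0.002 -0.119  0.007]
wrist_force: [-0.5, -14.1, 3.2]
t 9.85 hearth xyz mm [137.1  76.4] 125.4 toolY ang 89.89 F [  0.1 -14.1   3.2] w 28.7 ff 7.095574807317462
tool units (5cm) [ 0.002 -0.129  0.009]
```

```bash
python3 -m inch '[{"fingers":0.34,"x":0,"y":-0.08,"z":0,"turn":0},{"fingers":0.6,"x":0,"y":0,"z":0,"turn":0},{"fingers":0.6,"x":0,"y":0,"z":0,"turn":0},{"fingers":0.6,"x":0,"y":0,"z":-0.3,"turn":0},{"fingers":0.6,"x":0,"y":0,"z":-0.6,"turn":0},{"fingers":0.6,"x":0,"y":0,"z":-0.8,"turn":0},{"fingers":0.6,"x":0,"y":0,"z":-0.3,"turn":0},{"fingers":0.6,"x":0,"y":0,"z":0,"turn":0}]'
cat > blk.py <<'E'
from d import *
def cloud(n,d):
    K,Rc,t=cal(n); v,u=np.mgrid[:400,:640]; p=np.stack([(u-K[0,2])/K[0,0]*d,(v-K[1,2])/K[1,1]*d,d],-1).reshape(-1,3)
    p=(p-t)@Rc; p=p[d.ravel()>0]; return np.c_[(p[:,:2]-o)@R,p[:,2]]
def blk(c,x0,x1,y0,y1):
    m=(c[:,0]>x0)&(c[:,0]<x1)&(c[:,1]>y0)&(c[:,1]<y1); s=c[m]; zf=np.median(s[:,2][s[:,2]<.02])
    b=s[(s[:,2]>zf+.008)&(s[:,2]<zf+.04)]; r=cv2.minAreaRect((b[:,:2]*1e3).astype(np.float32))
    z=b[b[:,2]>zf+.022]; print("floor",zf.round(4),"n",len(b),"rect",np.round(r[0],1),np.round(r[1],1),round(r[2],1),"bezel",(z.mean(0)*1e3).round(1),len(z)); return b
E
python3 - <<'E'
from blk import *
st()
for n in("top","side"):
    blk(cloud(n,np.load(n+"0.npy")),-.125,-.012,-.19,-.05)
    im,d=camera(n); np.save(n+"1.npy",d); cv2.imwrite(f"pics/{n}1.png",im[:,:,::-1])
    blk(cloud(n,d),-.125,-.012,-.19,-.05)
    for l in("block","bezel","plunger_knob","tile_centre"):
        for r in pinpoint(n,l)[:1]: print(n,l,round(r['p'],2),np.round(r['position'],1),proj(n,np.r_[o+R@[.137,.0725],.118]).round(1))
a=cv2.imread("pics/top1.png")[110:270,240:440];cv2.imwrite("pics/t1.png",cv2.resize(a,None,fx=3.7,fy=3.7,interpolation=2))
E
```

```text
time: 10.65
eef_pos: [0.674, 0.0189, 0.2298]
tcp_rot: [[-0.999, 0.048, 0.007], [0.048, 0.999, 0.0], [-0.007, 0.0, -1.0]]
wrist_force: [0.6, 0.3, -0.5]
gripper_width: 0.0512
finger_force: 0.0
t 10.65 hearth xyz mm [138.   75.5] 229.8 toolY ang 90.05 F [ 0.6  0.3 -0.5] w 51.2 ff 0.0
floor 0.0123 n 566 rect [ -68.3 -108.7] [75.4 59.2] 4.1 bezel [ -53.8 -105.4   41.1] 43
floor 0.0122 n 565 rect [ -68.3 -108.8] [75.4 59.8] 4.2 bezel [ -54.8 -106.    40.8] 41
top block 0.56 [372.2 222.4] [317.3 140.3]
top bezel 0.59 [370.7 218.7] [317.3 140.3]
top plunger_knob 0.41 [315.7 140.4] [317.3 140.3]
floor 0.0136 n 370 rect [ -69.2 -116.4] [94.  96.1] 30.7 bezel [ -58.5 -106.2   40.8] 49
floor 0.0134 n 378 rect [ -68.6 -130.5] [ 88.8 121.7] 10.9 bezel [ -59.6 -108.    40.6] 53
side block 0.9 [329.7 252.1] [357.3 179. ]
side bezel 0.47 [334.7 247.7] [357.3 179. ]
side plunger_knob 0.55 [356.3 176.6] [357.3 179. ]
side tile_centre 0.65 [361.  241.8] [357.3 179. ]
```

View pics/t1.png

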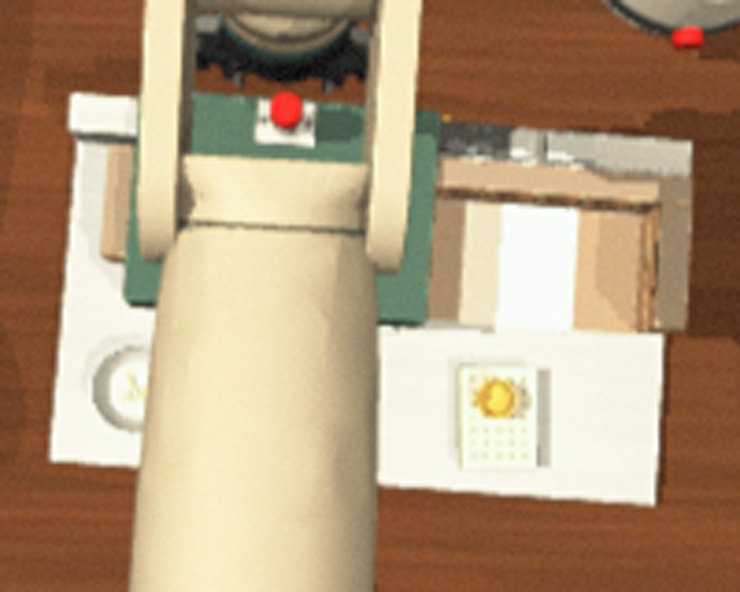

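```bash
python3 -m inch '[{"fingers":1,"x":0.4,"y":-0.35,"z":0,"turn":0},{"fingers":1,"x":0.4,"y":-0.35,"z":0,"turn":0},{"fingers":1,"x":0.4,"y":-0.35,"z":0,"turn":0},{"fingers":1,"x":0.4,"y":-0.35,"z":0,"turn":0},{"fingers":1,"x":0.4,"y":-0.35,"z":0,"turn":0},{"fingers":1,"x":0.4,"y":-0.35,"z":0,"turn":0},{"fingers":1,"x":0.4,"y":-0.35,"z":0,"turn":0},{"fingers":1,"x":0.4,"y":-0.35,"z":0,"turn":0},{"fingers":1,"x":0.4,"y":-0.35,"z":0,"turn":0},{"fingers":1,"x":0.4,"y":-0.35,"z":0,"turn":0},{"fingers":1,"x":0,"y":0,"z":0,"turn":-0.47},{"fingers":1,"x":0,"y":0,"z":0,"turn":0}]'
python3 d.py -70 -108 100; python3 - <<'E'
from d import *
print(R.T@(on_z("top",(375,222.3),.028)[:2]-o))
E
```

```text
time: 12.35
eef_pos: [0.4645, -0.1471, 0.2256]
tcp_rot: [[-1.0, -0.022, 0.001], [-0.022, 1.0, -0.0], [-0.001, -0.0, -1.0]]
wrist_force: [0.3, 0.7, 0.6]
gripper_width: 0.0853
finger_force: 0.0
t 12.35 hearth xyz mm [ -63.3 -100.4] 225.6 toolY ang 94.03 F [0.3 0.8 0.6] w 85.3 ff 0.0
tool units (5cm) [ 0.147 -0.142  2.511]
[-0.06918383 -0.11135087]
```

```bash
python3 -m inch '[{"fingers":1,"x":0.14,"y":-0.17,"z":0,"turn":0},{"fingers":1,"x":0,"y":0,"z":0.5,"turn":0},{"fingers":1,"x":0,"y":0,"z":0.7,"turn":0},{"fingers":1,"x":0,"y":0,"z":0.7,"turn":0},{"fingers":1,"x":0,"y":0,"z":0.6,"turn":0},{"fingers":1,"x":0,"y":0,"z":0.5,"turn":0},{"fingers":1,"x":0,"y":0,"z":0,"turn":0},{"fingers":1,"x":0,"y":0,"z":0,"turn":0}]'|head -1
python3 d.py -70 -109 36; python3 - <<'E'
from h import *
im,_=camera("side"); cv2.imwrite("pics/s2.png",cv2.resize(im[180:300,260:420,::-1],None,fx=5,fy=5,interpolation=2))
E
```

```text
time: 13.15
t 13.15 hearth xyz mm [ -69.2 -109.1] 75.8 toolY ang 94.03 F [ 0.4 -0.6  1.1] w 85.4 ff 0.0
tool units (5cm) [0.016 0.003 0.796]
```

View pics/s2.png

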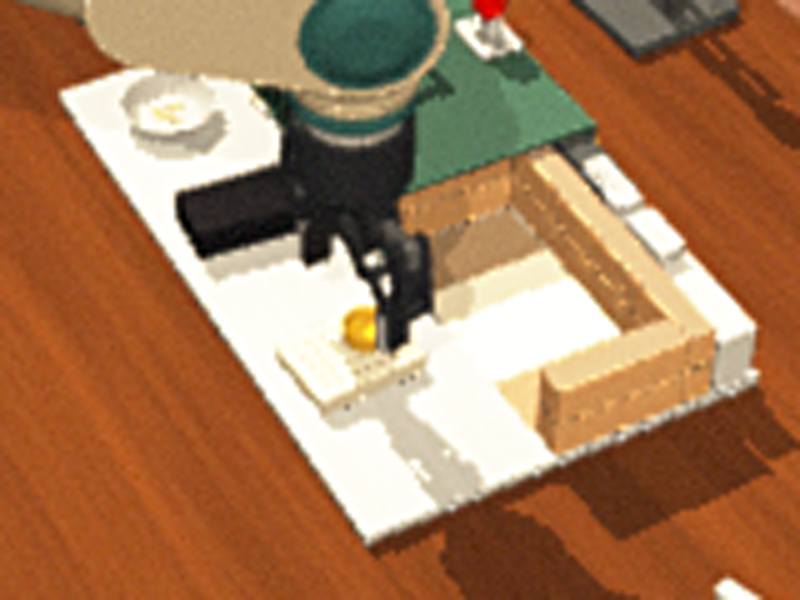

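```bash
python3 -m inch '[{"fingers":1,"x":0.01,"y":0,"z":0.3,"turn":0},{"fingers":1,"x":0,"y":0,"z":0.3,"turn":0},{"fingers":1,"x":0,"y":0,"z":0.1,"turn":0},{"fingers":1,"x":0,"y":0,"z":0.04,"turn":0},{"fingers":1,"x":0,"y":0,"z":0,"turn":0},{"fingers":1,"x":0,"y":0,"z":0,"turn":0}]' 20|head -1
python3 d.py -70 -109 36
```

```text
time: 13.8
t 13.8 hearth xyz mm [ -69.2 -109.2] 39.3 toolY ang 94.05 F [-0.9  0.7  0.4] w 85.2 ff 0.0
tool units (5cm) [0.015 0.005 0.066]
```

```bash
python3 -m inch '[{"fingers":0.9,"x":0,"y":0,"z":0,"turn":0},{"fingers":0.86,"x":0,"y":0,"z":0,"turn":0},{"fingers":0.83,"x":0,"y":0,"z":0,"turn":0},{"fingers":0.81,"x":0,"y":0,"z":0,"turn":0},{"fingers":0.79,"x":0,"y":0,"z":0,"turn":0},{"fingers":0.77,"x":0,"y":0,"z":0,"turn":0},{"fingers":0.75,"x":0,"y":0,"z":0,"turn":0},{"fingers":0.74,"x":0,"y":0,"z":0,"turn":0}]' 20|tail -3; python3 d.py -70 -109 36
```

```text
wrist_force: [-0.5, 0.0, 0.0]
gripper_width: 0.0629
finger_force: 0.0
t 14.6 hearth xyz mm [ -69.8 -109. ] 38.3 toolY ang 94.05 F [-0.5 -0.   0. ] w 62.9 ff 0.0
tool units (5cm) [ 0.003 -0.     0.045]
```

```bash
python3 -m inch '[{"fingers":0.74,"x":0,"y":0,"z":0.04,"turn":0},{"fingers":0.73,"x":0,"y":0,"z":0,"turn":0},{"fingers":0.72,"x":0,"y":0,"z":0,"turn":0},{"fingers":0.71,"x":0,"y":0,"z":0,"turn":0},{"fingers":0.7,"x":0,"y":0,"z":0,"turn":0},{"fingers":0.69,"x":0,"y":0,"z":0,"turn":0},{"fingers":0.68,"x":0,"y":0,"z":0,"turn":0},{"fingers":0.6,"x":0,"y":0,"z":0,"turn":0},{"fingers":0.6,"x":0,"y":0,"z":0,"turn":0}]' 20|tail -3; python3 d.py -70 -118 36
```

```text
wrist_force: [-2.2, -1.4, 4.1]
gripper_width: 0.0593
finger_force: 22.2
t 15.5 hearth xyz mm [ -69.7 -109.1] 36.5 toolY ang 94.05 F [-2.1 -1.5  4.1] w 59.3 ff 22.239565551280975
tool units (5cm) [ 0.018 -0.176  0.011]
```

```bash
python3 -m inch '[{"fingers":0.6,"x":-0.02,"y":0,"z":0,"turn":0.02},{"fingers":0.6,"x":-0.05,"y":-0.01,"z":0,"turn":0.05},{"fingers":0.6,"x":-0.08,"y":-0.02,"z":0,"turn":0.05},{"fingers":0.6,"x":-0.08,"y":-0.02,"z":0,"turn":0.05},{"fingers":0.6,"x":-0.08,"y":-0.02,"z":0,"turn":0.05},{"fingers":0.6,"x":-0.08,"y":-0.02,"z":0,"turn":0.05},{"fingers":0.6,"x":-0.08,"y":-0.02,"z":0,"turn":0.05},{"fingers":0.6,"x":-0.08,"y":-0.02,"z":0,"turn":0.05},{"fingers":0.6,"x":-0.08,"y":-0.02,"z":0,"turn":0.05},{"fingers":0.6,"x":-0.08,"y":-0.02,"z":0,"turn":0.05},{"fingers":0.6,"x":-0.05,"y":0,"z":0,"turn":0},{"fingers":0.6,"x":0,"y":0,"z":0,"turn":0}]' 20|tail -3; python3 d.py 60 -118 36
```

```text
wrist_force: [-1.8, 0.4, 4.9]
gripper_width: 0.0592
finger_force: 22.3
t 16.7 hearth xyz mm [ -31.4 -116. ] 36.5 toolY ang 90.01 F [-1.8  0.3  4.9] w 59.2 ff 22.340767085552216
tool units (5cm) [-1.827 -0.04   0.01 ]
```

```bash
python3 -m inch '[{"fingers":0.6,"x":-0.05,"y":0,"z":0,"turn":0},{"fingers":0.6,"x":-0.1,"y":-0.02,"z":0,"turn":0},{"fingers":0.6,"x":-0.12,"y":-0.02,"z":0,"turn":0},{"fingers":0.6,"x":-0.12,"y":0,"z":0,"turn":0},{"fingers":0.6,"x":-0.12,"y":0,"z":0,"turn":0},{"fingers":0.6,"x":-0.12,"y":0,"z":0,"turn":0},{"fingers":0.6,"x":-0.12,"y":0,"z":0,"turn":0},{"fingers":0.6,"x":-0.12,"y":0,"z":0,"turn":0},{"fingers":0.6,"x":-0.12,"y":0,"z":0,"turn":0},{"fingers":0.6,"x":-0.12,"y":0,"z":0,"turn":0},{"fingers":0.6,"x":-0.1,"y":0,"z":0,"turn":0},{"fingers":0.6,"x":-0.05,"y":0,"z":0,"turn":0}]' 20|tail -3; python3 d.py 60 -118 36
python3 - <<'E'
from h import *
im,_=camera("side"); cv2.imwrite("pics/s3.png",cv2.resize(im[180:300,260:420,::-1],None,fx=5,fy=5,interpolation=2))
E
```

```text
wrist_force: [-4.6, 0.7, 7.2]
gripper_width: 0.0596
finger_force: 22.5
t 17.9 hearth xyz mm [  31.5 -118. ] 36.5 toolY ang 90.02 F [-4.6  0.5  7.2] w 59.6 ff 22.545395493507385
tool units (5cm) [-0.571 -0.     0.01 ]
```

View pics/s3.png

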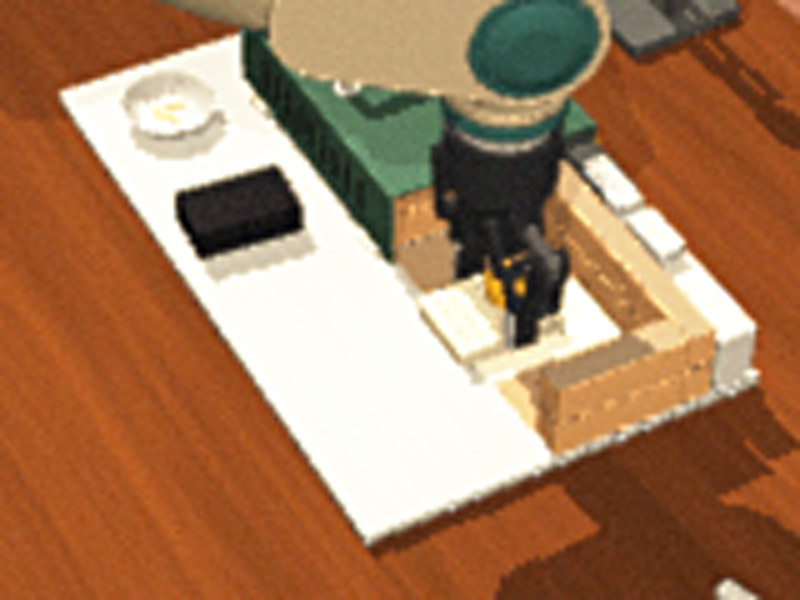

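```bash
python3 -m inch '[{"fingers":0.6,"x":-0.06,"y":0,"z":0,"turn":0},{"fingers":0.6,"x":-0.1,"y":0,"z":0,"turn":0},{"fingers":0.6,"x":-0.1,"y":0,"z":0,"turn":0},{"fingers":0.6,"x":-0.06,"y":0,"z":0,"turn":0},{"fingers":0.6,"x":-0.04,"y":0,"z":0,"turn":0},{"fingers":0.6,"x":-0.03,"y":0,"z":0,"turn":0},{"fingers":0.6,"x":-0.03,"y":0,"z":0,"turn":0}]' 20|tail -3; python3 d.py 60 -118 36
python3 -m inch '[{"fingers":0.6,"x":-0.02,"y":0,"z":0,"turn":0},{"fingers":0.6,"x":-0.02,"y":0,"z":0,"turn":0},{"fingers":0.6,"x":-0.02,"y":0,"z":0,"turn":0}]' 20|tail -3; python3 d.py 60 -118 36
```

```text
wrist_force: [-4.7, 0.1, 6.2]
gripper_width: 0.0594
finger_force: 22.5
t 18.65 hearth xyz mm [  52.2 -118. ] 36.5 toolY ang 90.01 F [-4.7 -0.1  6.2] w 59.4 ff 22.47792899608612
tool units (5cm) [-0.156 -0.     0.011]
wrist_force: [-4.5, -0.3, 5.6]
gripper_width: 0.0594
finger_force: 22.5
t 18.95 hearth xyz mm [  55.2 -118. ] 36.5 toolY ang 90.01 F [-4.5 -0.5  5.6] w 59.4 ff 22.472728192806244
tool units (5cm) [-0.097  0.001  0.011]
```

```bash
python3 -m inch '[{"fingers":0.6,"x":-0.02,"y":0,"z":0,"turn":0},{"fingers":0.6,"x":-0.02,"y":0,"z":0,"turn":0},{"fingers":0.6,"x":-0.02,"y":0,"z":0,"turn":0}]' 20|tail -3; python3 d.py 60 -118 36
python3 -m inch '[{"fingers":0.6,"x":-0.02,"y":0,"z":0,"turn":0},{"fingers":0.6,"x":-0.02,"y":0,"z":0,"turn":0}]' 20|tail -3; python3 d.py 60 -118 36
```

```text
wrist_force: [-4.4, 1.0, 6.2]
gripper_width: 0.0593
finger_force: 22.5
t 19.25 hearth xyz mm [  58.2 -118. ] 36.6 toolY ang 90.01 F [-4.4  0.8  6.2] w 59.3 ff 22.469641864299774
tool units (5cm) [-0.036  0.     0.011]
wrist_force: [-4.4, 1.1, 6.3]
gripper_width: 0.0593
finger_force: 22.5
t 19.45 hearth xyz mm [  60.2 -118. ] 36.5 toolY ang 90.01 F [-4.4  0.9  6.3] w 59.3 ff 22.468692362308502
tool units (5cm) [0.003 0.    0.011]
```

```bash
python3 -m inch '[{"fingers":0.6,"x":-0.02,"y":0,"z":0,"turn":0},{"fingers":0.6,"x":-0.02,"y":0,"z":0,"turn":0}]' 20|tail -3; python3 d.py 60 -118 36
python3 -m inch '[{"fingers":0.6,"x":-0.02,"y":0,"z":0,"turn":0}]' 20|tail -3; python3 d.py 60 -118 36
```

```text
wrist_force: [-14.7, 1.6, 12.4]
gripper_width: 0.0594
finger_force: 23.1
t 19.65 hearth xyz mm [  61.2 -118. ] 36.6 toolY ang 90.01 F [-14.7   0.9  12.4] w 59.4 ff 23.076198399066925
tool units (5cm) [0.025 0.001 0.011]
wrist_force: [-18.7, 2.0, 16.5]
gripper_width: 0.0599
finger_force: 23.4
t 19.75 hearth xyz mm [  61.3 -118. ] 36.5 toolY ang 90.01 F [-18.7   1.1  16.5] w 59.9 ff 23.443391025066376
tool units (5cm) [0.026 0.    0.011]
```

```bash
python3 -m inch '[{"fingers":0.6,"x":0.015,"y":0,"z":-0.02,"turn":0},{"fingers":0.72,"x":0,"y":0,"z":0,"turn":0},{"fingers":0.76,"x":0,"y":0,"z":0,"turn":0},{"fingers":0.8,"x":0,"y":0,"z":0,"turn":0},{"fingers":0.9,"x":0,"y":0,"z":0,"turn":0},{"fingers":1,"x":0,"y":0,"z":0,"turn":0},{"fingers":1,"x":0,"y":0,"z":0,"turn":0}]' 20|tail -3; python3 d.py 60 -118 36
python3 -m inch '[{"fingers":1,"x":0,"y":0,"z":-0.2,"turn":0},{"fingers":1,"x":0,"y":0,"z":-0.5,"turn":0},{"fingers":1,"x":0,"y":0,"z":-0.8,"turn":0},{"fingers":1,"x":0,"y":0,"z":-0.8,"turn":0},{"fingers":1,"x":0,"y":0,"z":-0.7,"turn":0},{"fingers":1,"x":0.5,"y":0.5,"z":0,"turn":0},{"fingers":1,"x":0.5,"y":0.7,"z":0,"turn":0},{"fingers":1,"x":0.5,"y":0.7,"z":0,"turn":0},{"fingers":1,"x":0.5,"y":0.7,"z":0,"turn":0},{"fingers":1,"x":0.3,"y":0.7,"z":0,"turn":0},{"fingers":1,"x":0.3,"y":0.6,"z":0,"turn":0},{"fingers":1,"x":0,"y":0,"z":0,"turn":0}]'|head -2
python3 - <<'E'
from blk import *
st()
im,d=camera("top"); cv2.imwrite("pics/top2.png",im[:,:,::-1]); c=cloud("top",d)
blk(c,-.01,.096,-.205,-.06)
a=im[120:220,340:440,::-1];b=camera("side")[0][180:280,330:430,::-1]
cv2.imwrite("pics/f.png",np.hstack([cv2.resize(v,None,fx=4,fy=4,interpolation=2) for v in(a,b)]))
E
```

```text
wrist_force: [0.4, -0.5, 0.5]
gripper_width: 0.0855
finger_force: 0.0
t 20.45 hearth xyz mm [  62.7 -118.1] 37.3 toolY ang 90.02 F [ 0.5 -0.5  0.5] w 85.5 ff 0.0
tool units (5cm) [0.055 0.002 0.025]
time: 21.65
eef_pos: [0.4679, 0.0329, 0.1885]
t 21.65 hearth xyz mm [-68.6  79.6] 188.5 toolY ang 90.23 F [-0.1  0.3  0.5] w 85.5 ff 0.0
floor 0.0125 n 522 rect [  59.1 -117.5] [73.5 60.4] 0.4 bezel [  77.4 -114.6   40.8] 45
```

View pics/f.png

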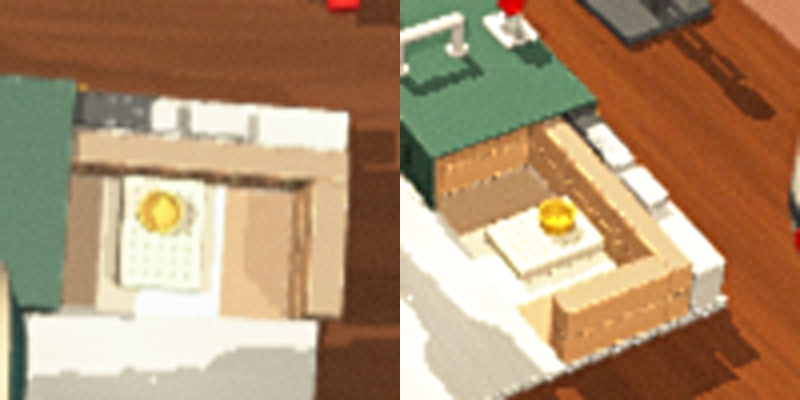

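```bash
python3 - <<'E'
from blk import *
for n in("side","top"):
    i0=cv2.imread(f"pics/{n}0.png"); d0=np.load(n+"0.npy"); im,d=camera(n); cv2.imwrite(f"pics/{n}3.png",im[:,:,::-1])
    for tag,I,D,y in(("before",i0,d0,-.122),("after",im[:,:,::-1],d,.074)):
        I=I.astype(int)
        for z in (.118,.126):
            u=proj(n,np.r_[o+R@[.137,y],z]); print(n,tag,z,u.round(1),end=' ')
        r=(I[:,:,2]>150)&(I[:,:,1]<70)&(I[:,:,0]<70); v,c=np.nonzero(r); k=np.hypot(v-u[1],c-u[0])<8
        zz=[unproj(n,(a,b),D[b,a])[2] for a,b in zip(c[k],v[k]) if D[b,a]>0]
        print("red",c[k].mean().round(2),v[k].mean().round(2),k.sum(),"z max/med",np.round([np.percentile(zz,90),np.median(zz)],4))
    c=cloud(n,d); h=c[(c[:,0]>.02)&(c[:,0]<.12)&(abs(c[:,2]-.08)<.008)&(c[:,1]>-.1)]; print("hood right edge y",np.percentile(h[:,1],1).round(4))
E
```

```text
side before 0.118 [387.6 211.1] side before 0.126 [387.8 209.2] red 387.6 210.44 63 z max/med [0.1325 0.1262]
side after 0.118 [357.1 178.8] side after 0.126 [357.1 177. ] red 357.73 178.44 59 z max/med [0.1329 0.1238]
hood right edge y -0.0892
top before 0.118 [389.1 145.8] top before 0.126 [389.7 145.1] red 388.85 144.61 71 z max/med [0.1324 0.1294]
top after 0.118 [316.7 140.2] top after 0.126 [316.7 139.5] red 316.93 138.85 61 z max/med [0.1318 0.1296]
hood right edge y -0.0701
```

```bash
python3 -c "
from cell import *
print(hand_in())"
```

```text
the job is handed in; nothing more can be done
None
```

The job is handed in at about 22 s: the hood is open with the pin down in the catch hole, the block lies on the tile pressed against the back brick and square to about 0.4°, and the bezel is standing in its place on it.

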